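Lock the stencil frame onto the two-pin printing board

ROBOT

A 6-joint arm with a two-finger parallel gripper is mounted at the origin on the work surface; the furniture and walls round the work are solid. World frame = base frame: x ahead of the robot, y to its left, z up, the work surface at z = 0. Lengths are in m, angles in rad, forces in N, time in s.
With the tool pointing down it reaches from about 0.35 to 0.975 m from the base axis. Payload 7.1 kg.
Tool frame: the origin (TCP) lies on the front face of the gripper's body, between the roots of the fingers; the fingertips stand 80 mm ahead of it and the grasp point (between the pads) lies 61 mm ahead of it; x points along the fingers, z is the direction in which the jaws open and shut, and the axes are right-handed (so a half turn about x gives the same grasp; the last joint's range is limited). The gripper opens to 88 mm and grips with 3 to 60 N. Pads are 20 mm wide; open, the fingers measure 115 mm over their backs; the gripper's body (75 mm by 178 mm) begins 61 mm behind the grasp point.
Start: joints at [1.181, 0.423, 1.63, -0, 1.089, -0.019], TCP at [0.226, 0.583, 0.303] pointing down, gripper open.
Joint ranges: [-3, 3], [-0.9, 2.11], [0.09, 2.58], [-1.31, 4.45], [0.11, 2.69], [-2.54, 2.54]. Speed limits (rad/s): [2.39, 2.39, 3.01, 3.14, 3.14, 3.14].

INTERFACE

Orientations are given as a 3x3 rotation matrix whose columns are the frame's x, y, z axes.
In Python, from workcell import ctrl gives the robot as it stands.
- The arm moves only by the tool carry_out, never from a script. Its argument "plan" is a list that holds one entry, the list of rows, each a list of 5 numbers: the finger opening in mm, from 0 to 87.8, then the shift along the tool's x, y, z in mm, then the turn about the tool's x in degrees. In form: [[[jaw, tx, ty, tz, yaw], ...]]. A call has 1 to 20 rows; each row shifts and turns the pose as measured when the row begins, along the tool's axes as they then stand; what a row does not reach is not made up. A row lasts 1/10 s, in which the tool goes at most 50 mm and 8.59 degrees, less where a joint would pass 70% of its speed; a pose out of reach is approached as far as the arm can. A call is refused whole if a number of a shift passes 50 or a number of a turn 8.59, either way. A call with a gripper value outside its range is refused whole. The fingers move at their own pace and stop on an object; the grip force is fixed at half the most. Time passes only in rows, so rows that do not move let the fingers close. It gives the time, the measured TCP pose, the force and the opening at its end, in the units of the state.
- ctrl.get_state(): the state, without advancing time (a new reading comes with each control period).
- ctrl.snapshot(name): name is "scene" or "top" or "wrist"; returns (picture, depth): 480x640x3 uint8, red, green, blue; 480x640 float32, m along the optical axis (not along the pixel's ray), 0 where there is no reading.
- ctrl.camera_info(name): a dict with "camera_matrix" (3x3 intrinsics, pixels), "pose" (4x4, takes a point from camera to world coordinates). Camera axes: x right, y down, z forward; pixel columns grow to the right and rows downward; lengths in m; the calibration is good to about 2 mm. A picture is of the moment at which its call begins: read the wrist's pose just before it. camera_info takes no time and is no camera call; for the wrist camera it gives the pose at the moment of the call.
- ctrl.sign_off(): hands the job in, once; it reports no verdict.
The state is a dict: "t": time; "joint_pos": joint angles; "joint_velocities": joint speeds; "effort": joint torques, N m; "tcp_pos": TCP position; "ee_rot": TCP orientation; "wrist_force": force on the tool from outside, world axes, zero at the start; "moment": the same for the moment, N m; "opening": finger opening in m.
Only numpy, scipy, OpenCV 4.12 (cv2) and the standard library are available. Lean on these libraries where they do the work, as an engineer would, in place of code of your own. Each camera call takes 0.05 s, during which the arm holds its last target.

TASK

Put the stencil frame on the printing board: bring both keyhole entries over the two pins together and lower the frame gently until it lies flat on the board. Then slide it under the pin heads until it is fully home and the spring catch clicks up through its hole, and let go. Do not force it against the pins or the board, and leave the other things on the table where they are.

Things in the scene. Friction and masses are not known exactly. Their poses are not given: they have to be found in the camera images.
- frame: loose wooden stencil frame, 0.29 to 0.45 kg: plywood plate 150 (x) by 200 (y) by 6 mm (156 by 206 over its round rim) with two rows of three windows, two keyholes and a grip in the middle. Origin: centre of the plate's underside, z up. To go on the board its x and y must point along the board's x and y.
- frame_grip (a point): middle of the frame's wooden grip bar, 33 mm above the frame's origin at rest; top 41 mm. The bar is 14 mm thick (frame x), 64 mm long (frame y), 16 mm high, open below, and stands on two sprung posts: it gives up to 4 mm up or down, 2 N per mm, so the lifted frame hangs 1 to 2 mm lower under the grip. It is stiff sideways.
- frame_entry (a point): middle, on the underside, of the 22 x 22 mm square entry of the keyhole at frame x = +13, y = +75 mm; the other keyhole's entry is at x = +13, y = -75 mm. From each entry a slot 10.5 mm wide runs towards the frame's -x and ends at x = -17 mm.
- frame_catch_hole (a point): middle, on the underside, of the frame's square 12 x 12 mm catch hole, at frame x = -13, y = +40 mm.
- board: printing board fixed to the table: wooden slab 200 (x) by 230 (y) by 14 mm, faced with cork and paper. Origin: centre of its underside, z up, top face at z = 14 mm. An aluminium pin bar, 24 by 220 mm, flush with the top (0.2 mm lower), lies along y in a 63 mm wide channel and carries two mushroom pins and a spring catch.
- bar_mid (a point): board point x = -13, y = 0, z = 14 mm: middle setting of the pin bar. The bar is clamped up to 18 mm to either side of it along board x, NOT reported: see or feel it. On the bar's middle line stand pins at y = +75 and -75 mm: neck 8 mm thick, 9 mm high; rubber head 16 mm wide, 7 mm high, flat top (30 mm above the table).
- home (a point): board point x = 0, y = 0, z = 14 mm: where the frame's origin lies when home if the bar is in its middle setting; a shifted bar shifts it along x as much. The frame goes on, entries over the pin heads, with its origin 26 mm to the board's -x side of home, then slides 26 mm towards the board's +x until the necks meet the slot ends (a hard stop).
- catch (a joint): spring catch: round-topped steel pin 8 mm thick on the pin bar's middle line at board y = +40 mm. 0 = up, its top 9 mm above the board's top; about 0.009 m = pressed flush by the frame lying on it. Spring 0.4 N up, 1.5 N pressed. It clicks up by itself through the frame's catch hole once the frame has slid 24 to 26 mm.
- glue_stick: thin off-white round glue stick, 11 mm thick, 100 mm long, lying on the table between frame and board; a bystander. Origin: centre of its underside.
- cup: small translucent cup, 46 mm across, 47 mm high, standing near the robot; a bystander. Origin: centre of its underside.
- egg: cream craft egg, 32 mm long, 23 mm thick, lying beyond the glue stick; a bystander. Origin: centre of its underside.

How it is judged:
On the way:
1. the frame lies flat on the board with both pin heads through the keyhole entries, pressing the catch down (z of frame in the frame of board between 0.0115 and 0.017 m and angle between frame's own z axis and vertical below 0.035 rad and angle between the x axis of frame and the x axis of board, either way round below 0.07 rad and value of joint catch above 0.006 m and x of frame in the frame of board between -0.052 and 0 m and y of frame in the frame of board between -0.006 and 0.006 m), for 0.1 s.
At the end, for the whole second after the job is handed in: The frame lies flat on the board (underside 11.5 to 17 mm above the table, tilt under 0.035 rad, turned less than 0.07 rad from the board), its origin within 5 mm of the board's middle in y and 24 mm in x, at rest, and the catch has risen through its hole (value under 0.003 m) (z of frame in the frame of board between 0.0115 and 0.017 m and angle between frame's own z axis and vertical below 0.035 rad and angle between the x axis of frame and the x axis of board, either way round below 0.07 rad and value of joint catch below 0.003 m and x of frame in the frame of board between -0.024 and 0.024 m and y of frame in the frame of board between -0.005 and 0.005 m and linear speed of frame below 0.01 m/s); the robot touches nothing.
It fails at once if the frame is pressed or struck against the board, its pins or catch with more than 40 N (contact force between frame and board above 40 N).
It fails at once if a bystander (glue stick, cup or egg) is moved more than 30 mm (distance of any of glue_stick, cup, egg from where it was at the start of the episode above 0.03 m).
It also fails if it takes over 61 s, if anything falls off the work surface, if the arm or the gripper's body presses on something with over 40 N, if the wrist force passes 120 N, or if a joint passes its speed limit or range.

## Working session

There is one attempt and no reset: what is moved stays moved. The work goes in short steps, Python scripts to look and compute and a tool call to move; the robot and the scene stay as the last step left them, time stands still between calls to the robot, and variables do not carry over. Pictures are saved under pics/ and viewed, and the job is handed in when it is done.

Besides the shell and the picture viewer there is one more tool, called after "Call:" as a command line: name --argument value ..., lists and objects as JSON in quotes. carry_out: Moves the arm, as the interface text tells. Its arguments: {"type":"object","properties":{"plan":{"type":"array"}},"required":["plan"]}

```bash
mkdir -p pics
python3 - <<'E'
from workcell import ctrl
import cv2,numpy as np
s=ctrl.get_state();print(s)
for n in("top","scene"):
    p,d=ctrl.snapshot(n);np.save(f"{n}_d.npy",d);cv2.imwrite(f"pics/{n}0.png",p[...,::-1])
    c=ctrl.camera_info(n);print(n,c);np.savez(f"{n}_c.npz",K=c["camera_matrix"],T=c["pose"])
E
```

```text
{'t': 0.0, 'joint_pos': array([ 1.18099082e+00,  4.23863104e-01,  1.63068413e+00,  4.88497402e-06,
        1.08856003e+00, -1.90244482e-02]), 'joint_velocities': array([ 0.00069664,  0.00023775, -0.00056089,  0.00086706, -0.00070214,
       -0.00194853]), 'effort': array([-3.95662239e-03, -5.44628441e+01, -2.73676175e+01,  6.42719097e-02,
        2.27233936e-02, -1.32056816e-04]), 'tcp_pos': array([0.22629269, 0.58213927, 0.30188999]), 'ee_rot': array([[-5.79567710e-04, -9.32043787e-01,  3.62345198e-01],
       [-1.39934332e-03,  3.62345660e-01,  9.32042737e-01],
       [-9.99998853e-01,  3.31365436e-05, -1.51425309e-03]]), 'wrist_force': array([ 0.48713916, -0.07075434,  0.69509032]), 'moment': array([ 0.01515694, -0.01853623,  0.01482739]), 'opening': 0.08740908810826041}
top {'camera_matrix': array([[540.4889607 ,   0.        , 312.25316269],
       [  0.        , 540.4889607 , 240.03446352],
       [  0.        ,   0.        ,   1.        ]]), 'pose': array([[-0.00115847, -0.98781226,  0.15564576,  0.39873659],
       [-0.99975946, -0.00226484, -0.02181509,  0.0504613 ],
       [ 0.02190173, -0.15563359, -0.98757202,  1.14792427],
       [ 0.        ,  0.        ,  0.        ,  1.        ]])}
scene {'camera_matrix': array([[496.07964796,   0.        , 312.74670087],
       [  0.        , 496.07964796, 237.6348949 ],
       [  0.        ,   0.        ,   1.        ]]), 'pose': array([[ 0.86236662, -0.29676121,  0.41019093,  0.21943358],
       [-0.50616635, -0.52285226,  0.68587254, -0.56677866],
       [ 0.01092889, -0.79909843, -0.60110088,  0.56447863],
       [ 0.        ,  0.        ,  0.        ,  1.        ]])}
```

View pics/top0.png

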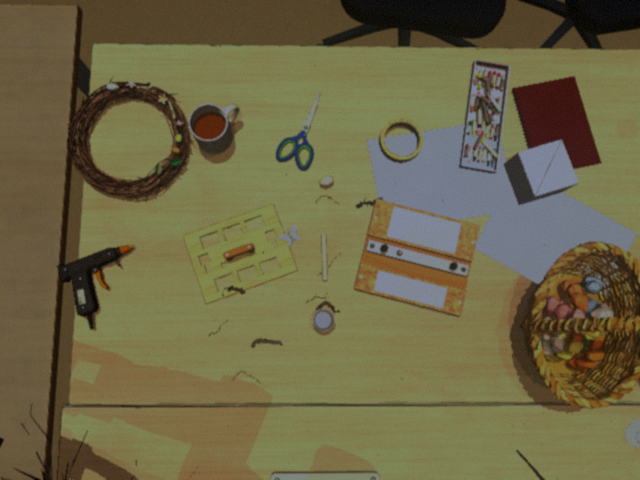

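View pics/scene0.png

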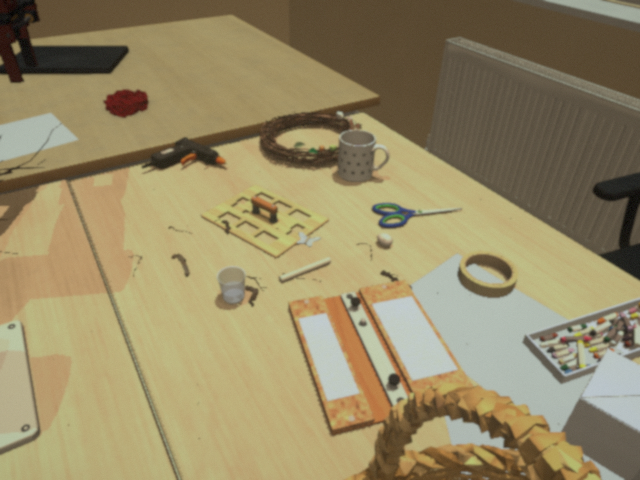

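Run:
```python
import cv2,numpy as np
p=cv2.imread("pics/top0.png");q=p[190:345,170:490]
q=cv2.convertScaleAbs(q,alpha=1.3)
cv2.imwrite("pics/topz.png",cv2.resize(q,None,fx=2.5,fy=2.5,interpolation=cv2.INTER_CUBIC))
a=cv2.resize(p[195:310,180:305],None,fx=6,fy=5.2,interpolation=cv2.INTER_CUBIC);cv2.imwrite("pics/topf.png",a)
from workcell import ctrl
p,d=ctrl.snapshot("wrist");cv2.imwrite("pics/w0.png",p[...,::-1]);print(ctrl.camera_info("wrist"))
```

```text
{'camera_matrix': array([[330.56002584,   0.        , 324.63823605],
       [  0.        , 330.56002584, 244.41047998],
       [  0.        ,   0.        ,   1.        ]]), 'pose': array([[ 0.36275193,  0.88741895,  0.28442687,  0.14662889],
       [ 0.93188436, -0.34491514, -0.11236143,  0.6121834 ],
       [-0.00160853,  0.30581228, -0.95209047,  0.38336498],
       [ 0.        ,  0.        ,  0.        ,  1.        ]])}
```

View pics/topz.png

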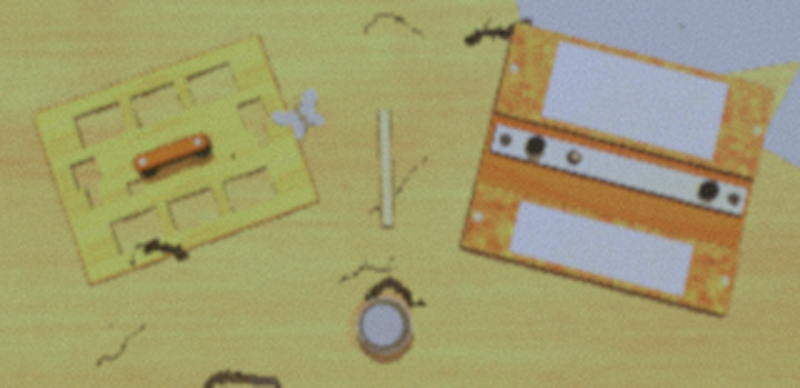

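View pics/w0.png

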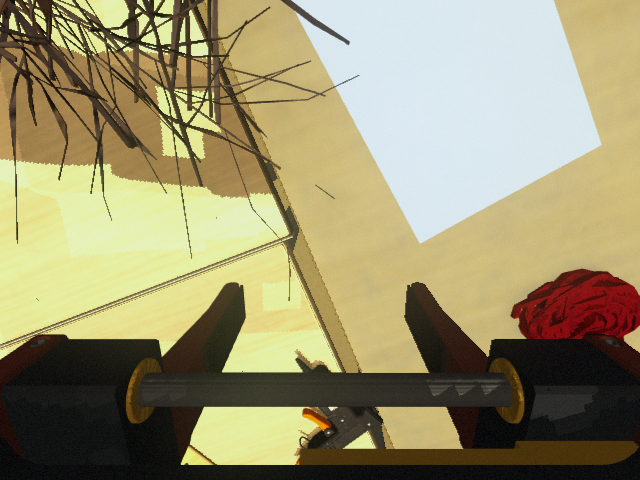

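View pics/topf.png

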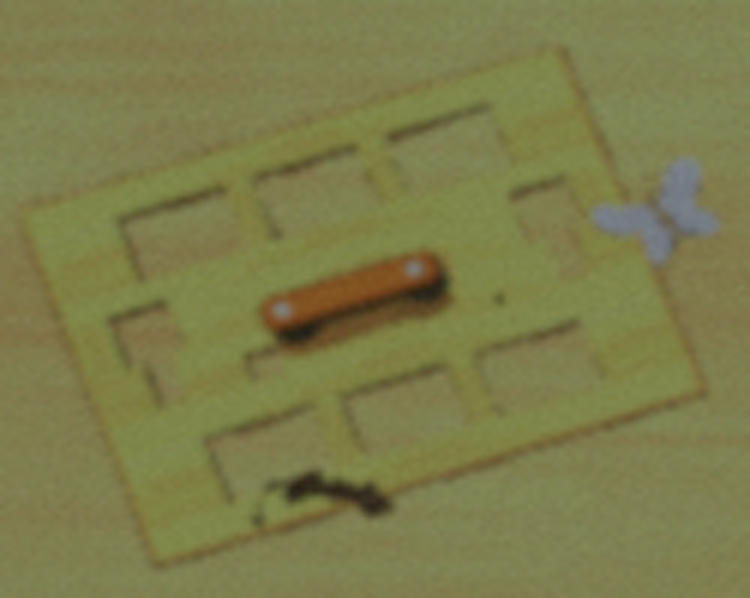

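```bash
cat > h.py <<'E'
import numpy as np,cv2
def ray(uv,K,T,z):
    uv=np.atleast_2d(uv).astype(float)
    r=np.c_[uv,np.ones(len(uv))]@np.linalg.inv(K).T@T[:3,:3].T
    return T[:3,3]+r*((z-T[2,3])/r[:,2])[:,None]
E
python3 - <<'E'
from h import *
from workcell import ctrl
c=np.load("top_c.npz");K,T=c["K"],c["T"]
z=lambda a:np.array(a)/2.5+[170,190]
f=np.array([[560,48],[25,210],[158,565],[705,392]])/[6,5.2]+[180,195]
F=ray(f,K,T,.006);print("frame corners",F[:,:2],F.mean(0),[np.linalg.norm(F[i]-F[i-1]) for i in range(4)])
b=z([[515,25],[772,92],[725,317],[461,247]]);B=ray(b,K,T,.014);print("board",B[:,:2],B.mean(0),[np.linalg.norm(B[i]-B[i-1]) for i in range(4)])
P=ray(z([[536,146],[709,190]]),K,T,.030);print("pins",P,np.linalg.norm(P[0]-P[1]),P.mean(0))
g=ray(np.array([[283,310],[415,268]])/[6,5.2]+[180,195],K,T,.041);print("grip",g,g.mean(0))
print("by",ray(z([[386,168],[384,325]]),K,T,.0))
for v in(F[1]-F[0]+F[2]-F[3],P[0]-P[1],B[3]-B[2]+B[0]-B[1],g[0]-g[1]):print(np.degrees(np.arctan2(-v[0],v[1])))
s=ctrl.get_state();print(s["tcp_pos"])
E
```

```text
frame corners [[0.65674995 0.10917234]
 [0.58811426 0.29824866]
 [0.44350126 0.24697406]
 [0.51352203 0.05658624]] [0.55047187 0.17774532 0.006     ] [np.float64(0.15257632129635823), np.float64(0.20114848541215768), np.float64(0.15343404027710425), np.float64(0.20285568851351626)]
board [[ 0.66510847 -0.11210565]
 [ 0.60703765 -0.33233667]
 [ 0.41571717 -0.28330107]
 [ 0.47407049 -0.06291882]] [ 0.54048344 -0.19766555  0.014     ] [np.float64(0.19726848416015846), np.float64(0.22775847242564115), np.float64(0.19750446988936324), np.float64(0.2279768446821776)]
pins [[ 0.55752703 -0.12543157  0.03      ]
 [ 0.52064851 -0.26975292  0.03      ]] 0.14895863964307404 [ 0.53908777 -0.19759224  0.03      ]
grip [[0.54241568 0.20118237 0.041     ]
 [0.55930077 0.15630046 0.041     ]] [0.55085822 0.17874142 0.041     ]
by [[ 0.54251028 -0.0008648   0.        ]
 [ 0.40950317  0.00143826  0.        ]]
20.072338675488098
-14.334091842108068
-14.80110423644448
20.616875875853268
[0.22632137 0.58222224 0.30207652]
```

Call:
carry_out --plan '[[[87.8, 0, 0, 0, 6.1], [87.8, 0, 0, 0, 6.1], [87.8, 0, 0, 0, 6.1], [87.8, 0, 0, 0, 6.1], [87.8, 0, 0, 0, 6.1], [87.8, 0, 0, 0, 6.1], [87.8, 0, 0, 0, 6.1], [87.8, 0, 0, 0, 6], [87.8, 0, -41, 14, 0], [87.8, 0, -41, 14, 0], [87.8, 0, -41, 14, 0], [87.8, 0, -41, 14, 0], [87.8, 0, -41, 14, 0], [87.8, 0, -41, 14, 0], [87.8, 0, -41, 14, 0], [87.8, 0, -41, 14, 0], [87.8, 0, -41, 14, 0], [87.8, 0, -41, 14, 0], [87.8, 0, -41, 14, 0], [87.8, 0, -41, 14, 0]]]'

```text
t: 2.15
tcp_pos: [0.5455, 0.1533, 0.2987]
ee_rot: [[-0.004, -0.317, 0.948], [-0.006, 0.948, 0.317], [-1.0, -0.005, -0.006]]
wrist_force: [-0.4, 0.8, -0.1]
opening: 0.0879
```

Call:
carry_out --plan '[[[87.8, 0, 20, 5, -2], [87.8, 0, 0, 0, 0]]]'

```text
t: 2.35
tcp_pos: [0.5475, 0.1677, 0.2982]
ee_rot: [[-0.004, -0.342, 0.94], [-0.007, 0.94, 0.342], [-1.0, -0.005, -0.006]]
wrist_force: [-0.4, 0.5, 0.5]
opening: 0.0877
```

```bash
cat >> h.py <<'E'
def wsnap(name):
    from workcell import ctrl
    c=ctrl.camera_info("wrist");p,d=ctrl.snapshot("wrist")
    cv2.imwrite(f"pics/{name}.png",p[...,::-1]);np.savez(f"{name}.npz",K=c["camera_matrix"],T=c["pose"],d=d)
def load(name):
    c=np.load(f"{name}.npz");return c["K"],c["T"]
E
python3 -c "
from h import *;wsnap('w1')"
```

```text
(no output)
```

View pics/w1.png

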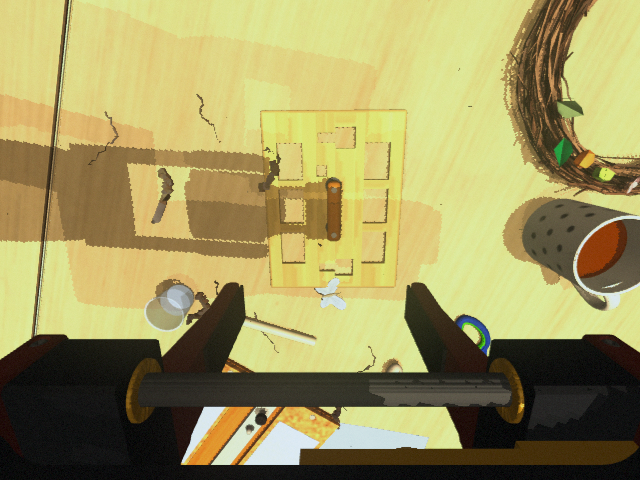

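Run:
```python
from h import *
p=cv2.imread("pics/w1.png");cv2.imwrite("pics/w1z.png",cv2.resize(p[100:300,245:425],None,fx=3,fy=3,interpolation=cv2.INTER_CUBIC))
```

```text
(no output)
```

View pics/w1z.png

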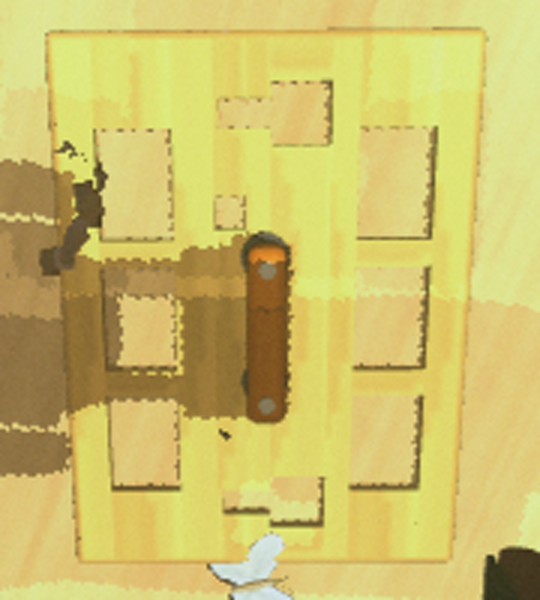

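Run:
```python
from h import *
from workcell import ctrl
K,T=load("w1");z=lambda a:np.array(a)/3+[245,100]
F=ray(z([[47,32],[486,28],[453,563],[78,561]]),K,T,.004);print(F.mean(0),[np.linalg.norm(F[i]-F[i-1]) for i in range(4)])
g=ray(z([[267,271],[267,406]]),K,T,.041);print("grip",g,g.mean(0))
E=ray(z([[301.5,113],[297,501]]),K,T,.006);print("entries",E,np.linalg.norm(E[0]-E[1]),E.mean(0))
C=ray(z([[230,212.5]]),K,T,.006);print("catchhole",C)
for v in(F[0]-F[3]+F[1]-F[2],g[0]-g[1],E[0]-E[1]):print(np.degrees(np.arctan2(-v[0],v[1])))
a=np.radians(20.3);R=np.array([[np.cos(a),-np.sin(a)],[np.sin(a),np.cos(a)]])
print("from entries",E.mean(0)[:2]-R@[.013,0],"from catch",C[0,:2]-R@[-.013,.04])
s=ctrl.get_state();print(s["tcp_pos"],s["ee_rot"])
t=R.T@(g.mean(0)[:2]-s["tcp_pos"][:2]);print("toolz,tooly",t)
```

```text
[0.55171964 0.17786093 0.004     ] [np.float64(0.20439985597514762), np.float64(0.15410575271309296), np.float64(0.20614890795794577), np.float64(0.15580060683351907)]
grip [[0.54309681 0.2001372  0.041     ]
 [0.55985386 0.15524357 0.041     ]] [0.55147534 0.17769039 0.041     ]
entries [[0.53755203 0.25241601 0.006     ]
 [0.58961665 0.11234833 0.006     ]] 0.14943119662724838 [0.56358434 0.18238217 0.006     ]
catchhole [[0.52533898 0.21081465 0.006     ]]
20.363186424377286
20.468647404468932
20.390627366318473
from entries [0.55139179 0.17787201] from catch [0.55140896 0.17780926]
[0.5474522  0.16710278 0.29812859] [[-0.0033595  -0.34193937  0.93971601]
 [-0.00819548  0.93969917  0.34190394]
 [-0.99996077 -0.00655279 -0.00595927]]
toolz,tooly [0.00744647 0.00853423]
```

Call:
carry_out --plan '[[[87.8, 0, -43, -16.5, 0], [87.8, 0, -43, -16.5, 0], [87.8, 0, -43, -16.5, 0], [87.8, 0, -43, -16.5, 0], [87.8, 0, -43, -16.5, 0], [87.8, 0, -43, -16.5, 0], [87.8, 0, -43, -16.5, 0], [87.8, 0, -43, -16.5, 0], [87.8, 0, 0, 0, 7], [87.8, 0, 0, 0, 7], [87.8, 0, 0, 0, 7], [87.8, 0, 0, 0, 7], [87.8, 0, 0, 0, 6.8], [87.8, 0, 0, 0, 0], [87.8, 0, 0, 0, 0]]]'

```text
t: 3.9
tcp_pos: [0.5374, -0.2081, 0.3]
ee_rot: [[-0.008, 0.261, 0.965], [-0.01, 0.965, -0.261], [-1.0, -0.012, -0.005]]
wrist_force: [-0.4, 0.2, 0.3]
opening: 0.0876
```

Run:
```python
from h import *
wsnap('w2')
p=cv2.imread("pics/w2.png");cv2.imwrite("pics/w2z.png",cv2.resize(p[80:300,220:440],None,fx=2.7,fy=2.7,interpolation=cv2.INTER_CUBIC))
```

```text
(no output)
```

View pics/w2.png

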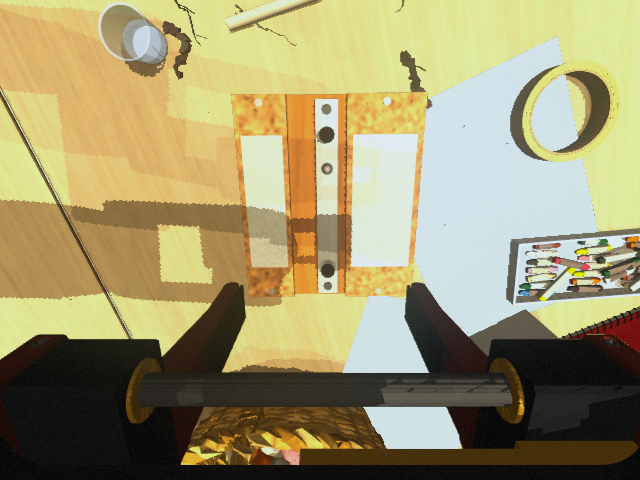

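View pics/w2z.png

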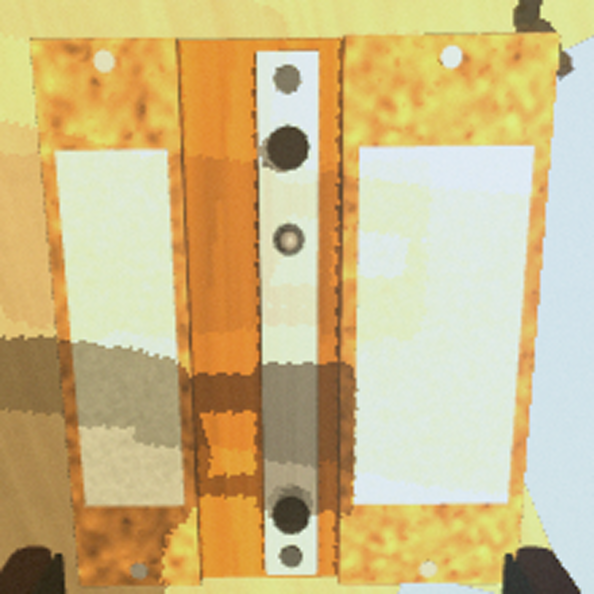

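Run:
```python
from h import *
K,T=load("w2");p=cv2.imread("pics/w2.png")
m=(p.max(2)<85).astype(np.uint8);m[:85]=0;m[280:]=0;m[:,:300]=0;m[:,345:]=0
n,l,st,ce=cv2.connectedComponentsWithStats(m)
H=[]
for i in range(1,n):
    if st[i,4]>60: print(st[i],ce[i]);H.append(ce[i])
z=lambda a:np.array(a)/2.7+[220,80]
P=ray(H,K,T,.0285);
P=P[np.argsort(-P[:,1])]
print(P,np.linalg.norm(P[0]-P[-1]),P.mean(0))
B=ray(z([[31,38],[560,33],[524,584],[78,585]]),K,T,.014);print(B,B.mean(0),[np.linalg.norm(B[i]-B[i-1]) for i in range(4)])
S=ray(z([[287,78],[291,555]]),K,T,.0145);print("screws",S,S.mean(0))
C=ray(z([[288,239]]),K,T,.02);print("catch",C)
for v in(B[0]-B[3]+B[1]-B[2],P[0]-P[-1],S[0]-S[1]):print(np.degrees(np.arctan2(-v[0],v[1])))
```

```text
[320 127  14  15 169] [326.34319527 134.23076923]
[321 264  13  13 133] [327.38345865 270.05263158]
[[ 0.55916476 -0.12686752  0.0285    ]
 [ 0.5218061  -0.27051408  0.0285    ]] 0.14842508151496414 [ 0.54048543 -0.1986908   0.0285    ]
[[ 0.47624638 -0.06439315  0.014     ]
 [ 0.66827122 -0.11464664  0.014     ]
 [ 0.61432026 -0.33792674  0.014     ]
 [ 0.41746357 -0.28568348  0.014     ]] [ 0.54407536 -0.2006625   0.014     ] [np.float64(0.22896469300080224), np.float64(0.19849170160892138), np.float64(0.22970570897055662), np.float64(0.20367108896729647)]
screws [[ 0.56552338 -0.10304962  0.0145    ]
 [ 0.51550516 -0.29610581  0.0145    ]] [ 0.54051427 -0.19957772  0.0145    ]
catch [[ 0.55049231 -0.16049081  0.02      ]]
-14.229084233204608
-14.578159475354889
-14.525172807040159
```

Call:
carry_out --plan '[[[87.8, 0, 0, 0, -7.1], [87.8, 0, 0, 0, -7.1], [87.8, 0, 0, 0, -7.1], [87.8, 0, 0, 0, -7.1], [87.8, 0, 0, 0, -7.1], [87.8, 0, 44, 18.5, 0], [87.8, 0, 44, 18.5, 0], [87.8, 0, 44, 18.5, 0], [87.8, 0, 44, 18.5, 0], [87.8, 0, 44, 18.5, 0], [87.8, 0, 44, 18.5, 0], [87.8, 0, 44, 18.5, 0], [87.8, 0, 44, 18.5, 0], [87.8, 0, 0, 0, 0], [87.8, 0, 0, 0, 0]]]'

```text
t: 5.45
tcp_pos: [0.5342, 0.1897, 0.2963]
ee_rot: [[-0.004, -0.409, 0.912], [-0.012, 0.912, 0.409], [-1.0, -0.009, -0.008]]
wrist_force: [1.0, -0.5, 0.1]
opening: 0.0877
```

```bash
cat >> h.py <<'E'
def rel(target,theta,zt=None):
    "tool-axis shift (mm) putting grasp point at target (3d)"
    from workcell import ctrl
    s=ctrl.get_state();R=s["ee_rot"];g=s["tcp_pos"]+.061*R[:,0]
    th=np.degrees(np.arctan2(R[1,2],R[0,2]))
    print("t",s["t"],"grasp pt",g.round(4),"F",s["wrist_force"].round(1),"M",s["moment"].round(2),"theta",th.round(2),"yaw cmd",(th-theta).round(2),"shift",(R.T@(np.array(target)-g)*1000).round(1),"open",s["opening"],"tool",R[:,0].round(4))
E
python3 -c "
from h import *;rel([.5515,.1778,.033],20.4)"
```

```text
t 5.45 grasp pt [0.534  0.189  0.2353] F [ 1.  -0.5  0.1] M [-0.04 -0.01 -0.05] theta 24.16 yaw cmd 3.76 shift [202.3 -15.6  13. ] open 0.08765217841125186 tool [-0.0037 -0.0115 -0.9999]
```

Call:
carry_out --plan '[[[60, 20, -8, 6, 3.7], [50, 40, -8, 6, 0], [50, 40, 0, 0, 0], [50, 30, 0, 0, 0], [50, 0, 0, 0, 0], [50, 0, 0, 0, 0]]]'

```text
t: 6.05
tcp_pos: [0.5537, 0.1707, 0.1652]
ee_rot: [[0.001, -0.348, 0.937], [-0.011, 0.937, 0.348], [-1.0, -0.011, -0.003]]
wrist_force: [0.7, 0.0, 0.5]
opening: 0.0502
```

```bash
python3 -c "
from h import *;rel([.5515,.1778,.033],20.4);wsnap('w3')"
```

```text
t 6.05 grasp pt [0.5538 0.17   0.1042] F [0.7 0.  0.5] M [-0.05  0.02 -0.  ] theta 20.37 yaw cmd -0.03 shift [71.1  8.9  0.9] open 0.05019562428874386 tool [ 7.000e-04 -1.150e-02 -9.999e-01]
```

View pics/w3.png

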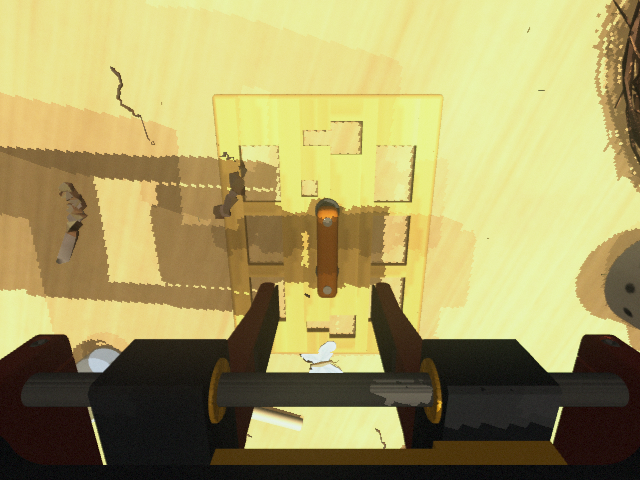

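Call:
carry_out --plan '[[[40, 25, 5, 0, 0], [40, 25, 4, 1, 0], [40, 14, 0, 0, 0], [40, 7, 0, 0, 0], [40, 0, 0, 0, 0], [40, 0, 0, 0, 0]]]'

```text
t: 6.7
tcp_pos: [0.558, 0.1786, 0.1024]
ee_rot: [[0.016, -0.347, 0.938], [-0.007, 0.938, 0.347], [-1.0, -0.012, 0.013]]
wrist_force: [0.6, -0.6, -0.4]
opening: 0.0401
```

```bash
python3 -c "
from h import *;rel([.5515,.1778,.033],20.4)"
```

```text
t 6.7 grasp pt [0.559  0.1782 0.0414] F [ 0.6 -0.6 -0.4] M [0.01 0.02 0.  ] theta 20.33 yaw cmd -0.07 shift [ 8.3  2.4 -7.2] open 0.04007829108857041 tool [ 0.0163 -0.0071 -0.9998]
```

Call:
carry_out --plan '[[[40, 4, 1, -3.5, 0], [40, 4, 1, -3.5, 0], [40, 0, 0, 0, 0], [40, 0, 0, 0, 0]]]'

```text
t: 7.1
tcp_pos: [0.5513, 0.1781, 0.096]
ee_rot: [[0.02, -0.347, 0.938], [-0.006, 0.938, 0.347], [-1.0, -0.013, 0.016]]
wrist_force: [0.5, 0.6, 0.1]
opening: 0.0399
```

```bash
python3 -c "
from h import *;rel([.5515,.1778,.033],20.4)"
```

```text
t 7.1 grasp pt [0.5525 0.1777 0.035 ] F [0.5 0.6 0.1] M [-0.09  0.11 -0.01] theta 20.33 yaw cmd -0.07 shift [ 2.   0.5 -0.9] open 0.039947914327097364 tool [ 0.0196 -0.0062 -0.9998]
```

Call:
carry_out --plan '[[[40, -25, 0, 0, 0], [40, -25, 0, 0, 0], [40, -7, 0, 0, 0], [40, 0, 0, 0, 0], [40, 0, 0, 0, 0]]]'

```text
t: 7.6
tcp_pos: [0.5495, 0.1784, 0.1536]
ee_rot: [[0.018, -0.347, 0.938], [-0.007, 0.938, 0.348], [-1.0, -0.012, 0.015]]
wrist_force: [-0.3, 0.8, 0.3]
opening: 0.04
```

```bash
python3 -c "
from h import *;rel([.5515,.1778,.033],20.4)"
```

```text
t 7.6 grasp pt [0.5506 0.1779 0.0926] F [-0.3  0.8  0.3] M [-0.01  0.04  0.02] theta 20.34 yaw cmd -0.06 shift [59.6  0.3 -0.1] open 0.039958767374575446 tool [ 0.018  -0.0066 -0.9998]
```

Call:
carry_out --plan '[[[40, 6, 0, 0, 0], [40, 8, 0, 0, 0], [40, 8, 0, 0, 0], [40, 8, 0, 0, 0], [40, 8, 0, 0, 0], [40, 8, 0, 0, 0], [40, 6, 0, 0, 0], [40, 3, 0, 0, 0], [40, 2, 0, 0, 0], [40, 0, 0, 0, 0], [40, 0, 0, 0, 0]]]'

```text
t: 8.7
tcp_pos: [0.5485, 0.1772, 0.0869]
ee_rot: [[0.011, -0.347, 0.938], [-0.009, 0.938, 0.348], [-1.0, -0.012, 0.008]]
wrist_force: [0.1, 0.3, 0.3]
opening: 0.0396
```

```bash
python3 -c "
from h import *;rel([.5515,.1778,.033],20.4)"
```

```text
t 8.7 grasp pt [0.5491 0.1767 0.0259] F [0.1 0.3 0.3] M [-0.09  0.01 -0.01] theta 20.34 yaw cmd -0.06 shift [-7.1  0.2  2.7] open 0.03963067592492338 tool [ 0.0113 -0.0087 -0.9999]
```

Call:
carry_out --plan '[[[40, -4, 0, 1.5, 0], [40, -3, 0, 1.2, 0], [40, 0, 0, 0, 0], [40, 0, 0, 0, 0]]]'

```text
t: 9.1
tcp_pos: [0.5519, 0.1785, 0.0958]
ee_rot: [[0.014, -0.348, 0.938], [-0.008, 0.938, 0.348], [-1.0, -0.012, 0.01]]
wrist_force: [-0.2, 0.0, -0.6]
opening: 0.0398
```

```bash
python3 -c "
from h import *;rel([.5515,.1778,.033],20.4)"
```

```text
t 9.1 grasp pt [0.5527 0.178  0.0348] F [-0.2  0.  -0.6] M [-0.02  0.06  0.04] theta 20.34 yaw cmd -0.06 shift [ 1.8  0.2 -1.2] open 0.03977878426575483 tool [ 0.0135 -0.008  -0.9999]
```

Good enough; fine-tune and close.

Call:
carry_out --plan '[[[40, 1.5, 0, -1, 0], [30, 0, 0, 0, 0], [8, 0, 0, 0, 0], [8, 0, 0, 0, 0], [8, 0, 0, 0, 0], [8, 0, 0, 0, 0], [8, 0, 0, 0, 0], [8, 0, 0, 0, 0]]]'

```text
t: 9.9
tcp_pos: [0.5508, 0.1781, 0.0941]
ee_rot: [[0.013, -0.348, 0.938], [-0.008, 0.938, 0.348], [-1.0, -0.012, 0.01]]
wrist_force: [0.1, -0.3, 0.6]
opening: 0.0137
```

```bash
python3 -c "
from h import *;rel([.5515,.1778,.033],20.4)"
```

```text
t 9.9 grasp pt [0.5516 0.1776 0.0331] F [ 0.1 -0.3  0.6] M [-0.05  0.1  -0.01] theta 20.35 yaw cmd -0.05 shift [ 0.1  0.2 -0.1] open 0.013707930456474523 tool [ 0.0135 -0.008  -0.9999]
```

Gripped (13.7 mm opening ≈ 14 mm bar). Lift moderately.

Call:
carry_out --plan '[[[8, -6, 0, 0, 0], [8, -10, 0, 0, 0], [8, -15, 0, 0, 0], [8, -15, 0, 0, 0], [8, -15, 0, 0, 0], [8, -15, 0, 0, 0], [8, -10, 0, 0, 0], [8, -5, 0, 0, 0], [8, 0, 0, 0, 0], [8, 0, 0, 0, 0]]]'

```text
t: 10.9
tcp_pos: [0.5485, 0.1787, 0.1947]
ee_rot: [[0.014, -0.347, 0.938], [-0.008, 0.938, 0.348], [-1.0, -0.012, 0.01]]
wrist_force: [0.1, 0.2, -3.2]
opening: 0.0138
```

```bash
python3 -c "
from h import *;rel([.5279,-.1958,.120],-14.5)"
```

```text
t 10.9 grasp pt [0.5493 0.1782 0.1337] F [ 0.1  0.2 -3.2] M [-0.    0.08  0.  ] theta 20.34 yaw cmd 34.84 shift [  16.3 -343.  -150.2] open 0.013762451238301856 tool [ 0.014  -0.0078 -0.9999]
```

Call:
carry_out --plan '[[[8, 0, -10, -4.5, 0], [8, 0, -20, -9, 0], [8, 0, -25, -11, 0], [8, 0, -25, -11, 0], [8, 0, -25, -11, 0], [8, 0, -25, -11, 0], [8, 0, -25, -11, 0], [8, 0, -25, -11, 0], [8, 0, -25, -11, 0], [8, 0, -25, -11, 0], [8, 0, -25, -11, 0], [8, 0, -25, -11, 0], [8, 0, -25, -11, 0], [8, 0, -20, -9, 0], [8, 0, -15, -6, 0], [8, 0, -8, -4, 0], [8, 0, 0, 0, 0], [8, 0, 0, 0, 0]]]'

```text
t: 12.7
tcp_pos: [0.5129, -0.2244, 0.1849]
ee_rot: [[-0.011, -0.347, 0.938], [-0.006, 0.938, 0.347], [-1.0, -0.002, -0.012]]
wrist_force: [-0.0, 0.3, -3.8]
opening: 0.0138
```

```bash
python3 -c "
from h import *;rel([.5279,-.1958,.120],-14.5)"
```

```text
t 12.7 grasp pt [ 0.5122 -0.2248  0.1239] F [-0.   0.3 -3.8] M [-0.02  0.1  -0.03] theta 20.3 yaw cmd 34.8 shift [ 3.6 21.8 24.8] open 0.013777089291784622 tool [-0.0109 -0.006  -0.9999]
```

Call:
carry_out --plan '[[[8, 0, 5, 6, 3], [8, 0, 5, 6, 5], [8, 0, 5, 6, 5], [8, 0, 3, 4, 5], [8, 0, 0, 0, 5], [8, 0, 0, 0, 5], [8, 0, 0, 0, 4], [8, 0, 0, 0, 2], [8, 0, 0, 0, 0], [8, 0, 0, 0, 0]]]'

```text
t: 13.7
tcp_pos: [0.5286, -0.1903, 0.1828]
ee_rot: [[-0.016, 0.249, 0.968], [-0.002, 0.968, -0.249], [-1.0, -0.006, -0.015]]
wrist_force: [0.0, -0.6, -3.4]
opening: 0.0135
```

```bash
python3 -c "
from h import *;rel([.5279,-.1958,.120],-14.5);wsnap('w4')"
```

```text
t 13.7 grasp pt [ 0.5276 -0.1905  0.1218] F [ 0.  -0.6 -3.4] M [-0.06  0.06  0.04] theta -14.43 yaw cmd 0.07 shift [ 1.8 -5.1  1.6] open 0.013543162058274112 tool [-0.0165 -0.0025 -0.9999]
```

View pics/w4.png

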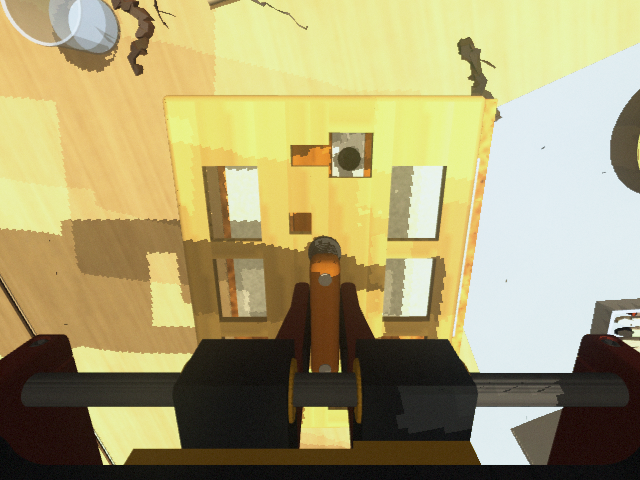

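Call:
carry_out --plan '[[[8, 20, -3, 1, 0], [8, 20, -2, 0.6, 0], [8, 0, 0, 0, 0], [8, 0, 0, 0, 0]]]'

```text
t: 14.15
tcp_pos: [0.5291, -0.1951, 0.1429]
ee_rot: [[-0.015, 0.245, 0.969], [-0.003, 0.969, -0.245], [-1.0, -0.007, -0.014]]
wrist_force: [0.1, -0.1, -2.3]
opening: 0.0139
```

```bash
python3 -c "
from h import *;rel([.5279,-.1958,.047],-14.5);wsnap('w5')
p=cv2.imread('pics/w5.png');cv2.imwrite('pics/w5z.png',cv2.resize(p[80:340,140:500],None,fx=2.2,fy=2.2,interpolation=cv2.INTER_CUBIC))"
```

```text
t 14.15 grasp pt [ 0.5282 -0.1953  0.0819] F [ 0.1 -0.1 -2.3] M [-0.09  0.05 -0.04] theta -14.2 yaw cmd 0.3 shift [34.9 -0.4  0.3] open 0.013920560299532515 tool [-0.0147 -0.003  -0.9999]
```

View pics/w5z.png

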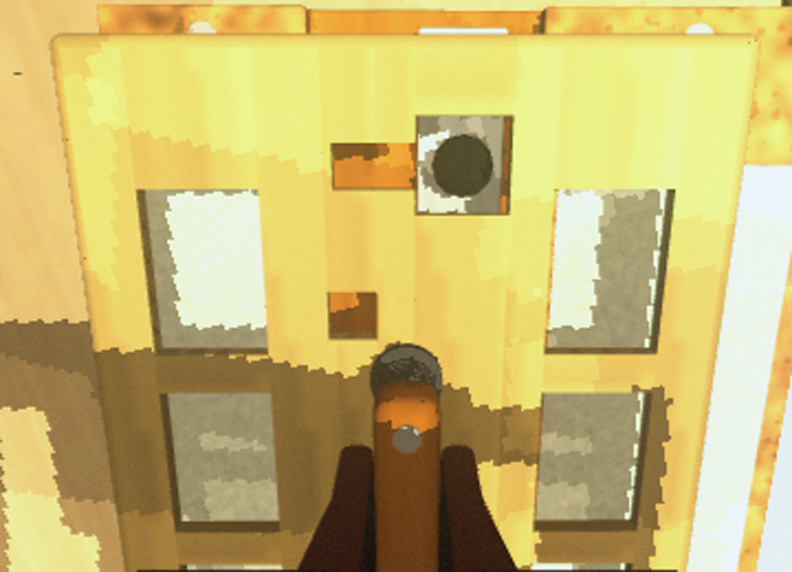

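Run:
```python
from h import *
K,T=load("w5");z=lambda a:np.array(a)/2.2+[140,80]
# entry corners on the plate top; head outline
E=ray(z([[416,115],[513,116],[510,214],[417,213]]),K,T,.0534);print(E.mean(0),[np.linalg.norm(E[i]-E[i-1]) for i in range(4)])
H=ray(z([[463,165]]),K,T,.030);W=ray(z([[432,165],[493,165]]),K,T,.030);print(H,np.linalg.norm(W[1]-W[0]))
C=ray(z([[353,315]]),K,T,.0534);print("catchhole",C, "exp dist 43.6",np.linalg.norm(C-E.mean(0)))
c=ray(z([[53,36],[757,36]]),K,T,.0534);print(np.linalg.norm(c[0]-c[1]));v=c[1]-c[0];print("yaw",np.degrees(np.arctan2(v[1],v[0])))
a=np.radians(-14.5);R=np.array([[np.cos(a),-np.sin(a)],[np.sin(a),np.cos(a)]])
print("head-entry in board axes mm",R.T@(H[0]-E.mean(0))[:2]*1000)
d=np.load("w5.npz")["d"]
for q in([300,70],[120,110],[690,110],[170,560],[690,560],[300,230],[530,230]):
    u=z(q);D=d[int(u[1]),int(u[0])];P=T[:3,:3]@(np.linalg.inv(K)@[u[0],u[1],1]*D)+T[:3,3];print(q,P.round(4))
```

```text
[ 0.55828298 -0.12524499  0.0534    ] [np.float64(0.021425386945680233), np.float64(0.0214722382176005), np.float64(0.021407213869246402), np.float64(0.021440076295698048)]
[[ 0.55920353 -0.12665174  0.03      ]] 0.015670784546836118
catchhole [[ 0.52458165 -0.15273731  0.0534    ]] exp dist 43.6 0.04349261661345718
0.1512297349898011
yaw -14.305933159538805
head-entry in board axes mm [ 1.24345093 -1.13145561]
[300, 70] [ 0.5281 -0.0969  0.0536]
[120, 110] [ 0.4869 -0.0949  0.0536]
[690, 110] [ 0.6094 -0.126   0.0525]
[170, 560] [ 0.4573 -0.2074  0.0524]
[690, 560] [ 0.6046 -0.2693  0.0143]
[300, 230] [ 0.5181 -0.1301  0.0535]
[530, 230] [ 0.57   -0.1432  0.053 ]
```

Call:
carry_out --plan '[[[8, 3, -1, 1, 0.2], [8, 4, 0, 0, 0], [8, 4, 0, 0, 0], [8, 2, 0, 0, 0], [8, 0, 0, 0, 0], [8, 0, 0, 0, 0]]]'

```text
t: 14.8
tcp_pos: [0.5308, -0.1966, 0.1314]
ee_rot: [[-0.011, 0.248, 0.969], [-0.004, 0.969, -0.248], [-1.0, -0.007, -0.01]]
wrist_force: [1.2, -0.5, -4.1]
opening: 0.0137
```

```bash
python3 -c "
from h import *;rel([.5287,-.1964,.047],-14.5);wsnap('w6')
p=cv2.imread('pics/w6.png');cv2.imwrite('pics/w6z.png',cv2.resize(p[80:340,140:500],None,fx=2.2,fy=2.2,interpolation=cv2.INTER_CUBIC))"
```

```text
t 14.8 grasp pt [ 0.5301 -0.1969  0.0704] F [ 1.2 -0.5 -4.1] M [-0.03  0.07 -0.  ] theta -14.39 yaw cmd 0.11 shift [23.4  0.3 -1.3] open 0.013655052296953978 tool [-0.0113 -0.0043 -0.9999]
```

View pics/w6z.png

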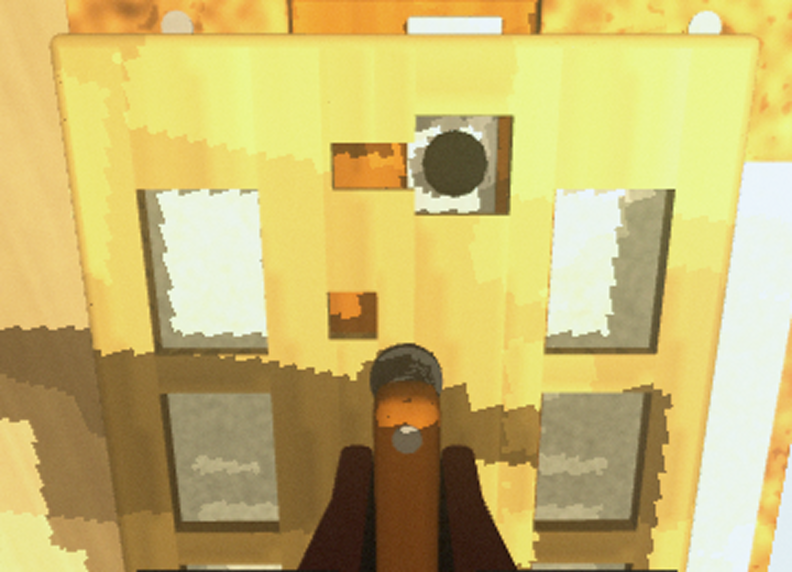

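```bash
cat >> h.py <<'E'
def meas(name,head,zp,ent=[[416,115],[513,116],[510,214],[417,213]]):
    K,T=load(name);z=lambda a:np.array(a)/2.2+[140,80]
    E=ray(z(ent),K,T,zp);H=ray(z([head]),K,T,.030)
    a=np.radians(-14.5);R=np.array([[np.cos(a),-np.sin(a)],[np.sin(a),np.cos(a)]])
    print("entry",E.mean(0),"head",H,"head-entry board mm",R.T@(H[0]-E.mean(0))[:2]*1000)
E
python3 -c "
from h import *
meas('w6',[455,162.5],.0419)"
```

```text
entry [ 0.56049905 -0.12700876  0.0419    ] head [[ 0.55917309 -0.12661402  0.03      ]] head-entry board mm [-1.38255883  0.05016873]
```

Call:
carry_out --plan '[[[8, 2, 0, -0.7, 0], [8, 3, 0, -0.6, 0], [8, 3, 0, 0, 0], [8, 1, 0, 0, 0], [8, 0, 0, 0, 0], [8, 0, 0, 0, 0]]]'

```text
t: 15.45
tcp_pos: [0.5293, -0.1963, 0.1215]
ee_rot: [[-0.011, 0.248, 0.969], [-0.004, 0.969, -0.249], [-1.0, -0.007, -0.01]]
wrist_force: [-0.3, 0.0, -3.7]
opening: 0.014
```

```bash
python3 -c "
from h import *;rel([.5287,-.1964,.047],-14.5);wsnap('w7')
p=cv2.imread('pics/w7.png');cv2.imwrite('pics/w7z.png',cv2.resize(p[80:340,140:500],None,fx=2.2,fy=2.2,interpolation=cv2.INTER_CUBIC))"
```

```text
t 15.45 grasp pt [ 0.5286 -0.1966  0.0605] F [-0.3  0.  -3.7] M [-0.08  0.07 -0.04] theta -14.39 yaw cmd 0.11 shift [13.5  0.3  0.2] open 0.013999501054229575 tool [-0.0114 -0.0043 -0.9999]
```

View pics/w7z.png

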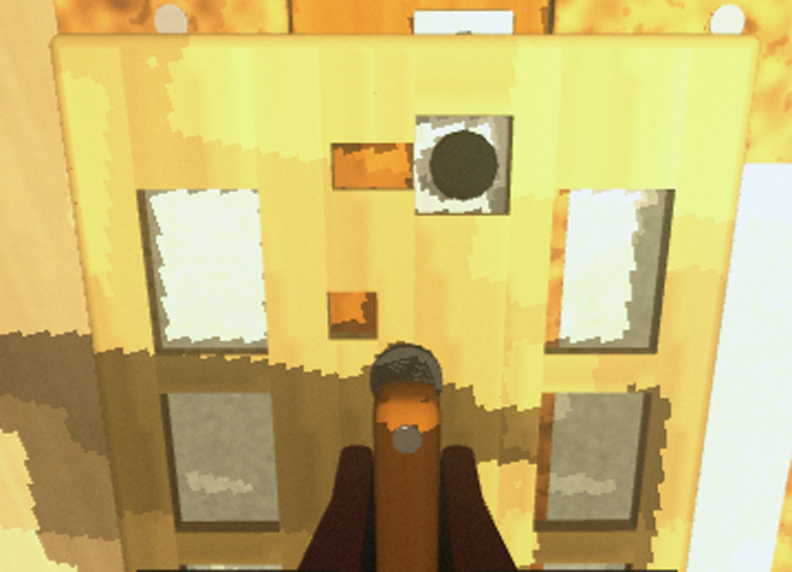

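Call:
carry_out --plan '[[[8, 2, 0, 0, 0], [8, 3, 0, 0, 0], [8, 2, 0, 0, 0], [8, 1, 0, 0, 0], [8, 0, 0, 0, 0]]]'

```text
t: 16.0
tcp_pos: [0.5295, -0.1965, 0.1132]
ee_rot: [[-0.011, 0.248, 0.969], [-0.005, 0.969, -0.249], [-1.0, -0.007, -0.009]]
wrist_force: [0.0, 0.6, -2.0]
opening: 0.0139
```

```bash
python3 -c "
from h import *;rel([.5287,-.1964,.047],-14.5)"
```

```text
t 16.0 grasp pt [ 0.5289 -0.1967  0.0522] F [ 0.   0.6 -2. ] M [-0.01  0.08 -0.04] theta -14.39 yaw cmd 0.11 shift [ 5.2  0.3 -0.2] open 0.013897158047006286 tool [-0.0106 -0.0046 -0.9999]
```

Call:
carry_out --plan '[[[8, 1.5, 0, 0, 0], [8, 1.5, 0, 0, 0], [8, 1, 0, 0, 0], [8, 0, 0, 0, 0]]]'

```text
t: 16.4
tcp_pos: [0.5295, -0.1964, 0.1092]
ee_rot: [[-0.01, 0.248, 0.969], [-0.005, 0.969, -0.248], [-1.0, -0.007, -0.009]]
wrist_force: [-0.8, 1.0, -1.4]
opening: 0.0136
```

```bash
python3 -c "
from h import *;rel([.5287,-.1964,.047],-14.5)"
```

```text
t 16.4 grasp pt [ 0.5289 -0.1966  0.0482] F [-0.8  1.  -1.4] M [-0.09  0.11  0.01] theta -14.38 yaw cmd 0.12 shift [ 1.2  0.2 -0.2] open 0.013649111315186953 tool [-0.0105 -0.0045 -0.9999]
```

Call:
carry_out --plan '[[[8, 1, 0, 0, 0], [8, 0.7, 0, 0, 0], [8, 0, 0, 0, 0]]]'

```text
t: 16.7
tcp_pos: [0.5295, -0.1964, 0.1079]
ee_rot: [[-0.01, 0.248, 0.969], [-0.005, 0.969, -0.248], [-1.0, -0.007, -0.009]]
wrist_force: [-1.5, 1.1, 1.2]
opening: 0.0139
```

```bash
python3 -c "
from h import *;rel([.5287,-.1964,.047],-14.5);wsnap('w8')
p=cv2.imread('pics/w8.png');cv2.imwrite('pics/w8z.png',cv2.resize(p[80:340,140:500],None,fx=2.2,fy=2.2,interpolation=cv2.INTER_CUBIC))
K,T=load('w8');d=np.load('w8.npz')['d']
z=lambda a:np.array(a)/2.2+[140,80]
for q in([300,70],[90,100],[720,90],[150,560],[660,560],[300,230],[530,230]):
    u=z(q);D=d[int(u[1]),int(u[0])];P=T[:3,:3]@(np.linalg.inv(K)@[u[0],u[1],1]*D)+T[:3,3];print(q,P.round(4))
"
```

```text
t 16.7 grasp pt [ 0.5288 -0.1966  0.0469] F [-1.5  1.1  1.2] M [-0.12  0.18  0.01] theta -14.38 yaw cmd 0.12 shift [-0.1  0.2 -0.2] open 0.013871716809014323 tool [-0.0103 -0.0047 -0.9999]
[300, 70] [ 0.5294 -0.0984  0.0199]
[90, 100] [ 0.4829 -0.0928  0.0198]
[720, 90] [ 0.6169 -0.1251  0.0188]
[150, 560] [ 0.4541 -0.2059  0.0196]
[660, 560] [ 0.587  -0.2392  0.0197]
[300, 230] [ 0.5195 -0.1312  0.0208]
[530, 230] [ 0.5707 -0.1445  0.0194]
```

View pics/w8z.png

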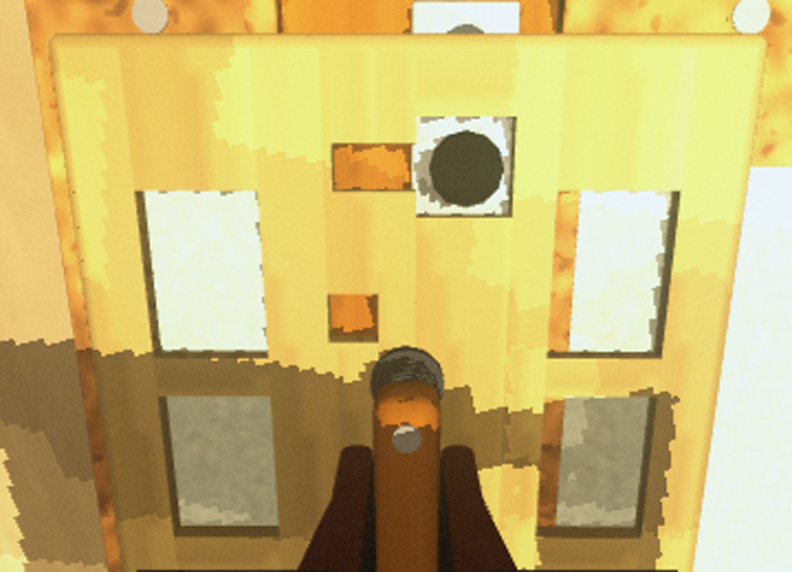

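Call:
carry_out --plan '[[[8, 0, 0, 2, 0], [8, 0, 0, 3, 0], [8, 0, 0, 3, 0], [8, 0, 0, 3, 0], [8, 0, 0, 2, 0], [8, 0, 0, 0, 0]]]'

```text
t: 17.35
tcp_pos: [0.5432, -0.2001, 0.108]
ee_rot: [[-0.01, 0.248, 0.969], [-0.005, 0.969, -0.248], [-1.0, -0.007, -0.009]]
wrist_force: [-2.3, 1.4, 0.7]
opening: 0.0135
```

```bash
python3 -c "
from h import *;rel([.5287+.026*.968,-.1964-.026*.25,.047],-14.5)"
```

```text
t 17.35 grasp pt [ 0.5426 -0.2004  0.047 ] F [-2.3  1.4  0.7] M [-0.18  0.12 -0.02] theta -14.39 yaw cmd 0.11 shift [-0.1  0.4 11.5] open 0.013461555468874143 tool [-0.0104 -0.0048 -0.9999]
```

Call:
carry_out --plan '[[[8, 0, 0, 2, 0], [8, 0, 0, 3, 0], [8, 0, 0, 2, 0], [8, 0, 0, 1, 0], [8, 0, 0, 0, 0]]]'

```text
t: 17.85
tcp_pos: [0.5521, -0.2024, 0.108]
ee_rot: [[-0.009, 0.249, 0.969], [-0.005, 0.969, -0.249], [-1.0, -0.007, -0.008]]
wrist_force: [-2.0, 0.4, 1.1]
opening: 0.0139
```

```bash
python3 -c "
from h import *;rel([.5287+.026*.968,-.1964-.026*.25,.047],-14.5);wsnap('w9')
p=cv2.imread('pics/w9.png');cv2.imwrite('pics/w9z.png',cv2.resize(p[80:340,140:500],None,fx=2.2,fy=2.2,interpolation=cv2.INTER_CUBIC))
"
```

```text
t 17.85 grasp pt [ 0.5516 -0.2027  0.0471] F [-2.   0.4  1.1] M [-0.09  0.22 -0.04] theta -14.39 yaw cmd 0.11 shift [0.  0.4 2.3] open 0.013939288632225951 tool [-0.0094 -0.0052 -0.9999]
```

View pics/w9z.png

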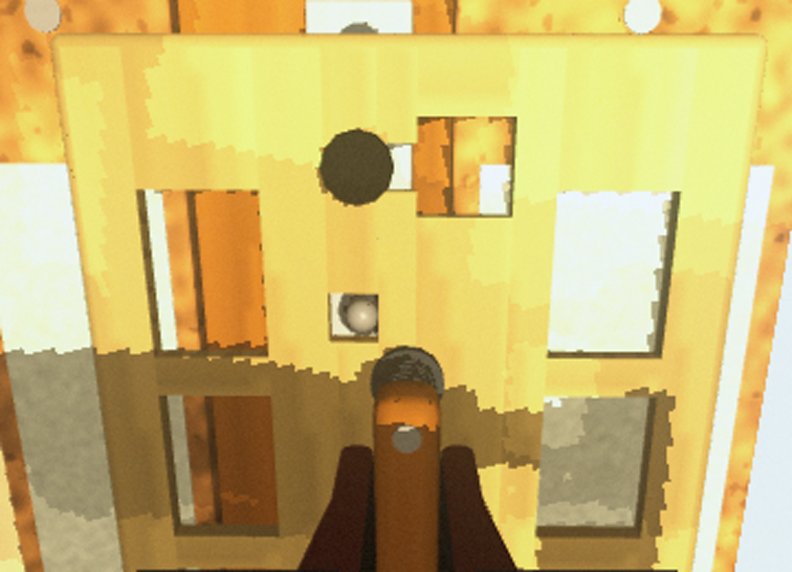

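Call:
carry_out --plan '[[[8, 0, 0, 1, 0], [8, 0, 0, 1, 0], [8, 0, 0, 0, 0]]]'

```text
t: 18.2
tcp_pos: [0.5537, -0.2028, 0.1078]
ee_rot: [[-0.01, 0.248, 0.969], [-0.005, 0.969, -0.249], [-1.0, -0.007, -0.009]]
wrist_force: [-2.4, 0.3, 0.2]
opening: 0.014
```

```bash
python3 -c "
from h import *;rel([.5287+.026*.968,-.1964-.026*.25,.047],-14.5)"
```

```text
t 18.2 grasp pt [ 0.553  -0.2031  0.0469] F [-2.4  0.3  0.2] M [-0.25  0.04 -0.06] theta -14.39 yaw cmd 0.11 shift [-0.2  0.4  0.7] open 0.013998133705846513 tool [-0.0103 -0.0049 -0.9999]
```

Call:
carry_out --plan '[[[8, 0, 0, 1, 0], [8, 0, 0, 1, 0], [8, 0, 0, 0, 0]]]'

```text
t: 18.5
tcp_pos: [0.5544, -0.203, 0.1074]
ee_rot: [[-0.013, 0.248, 0.969], [-0.004, 0.969, -0.249], [-1.0, -0.007, -0.012]]
wrist_force: [-1.1, 0.6, 1.2]
opening: 0.0139
```

```bash
python3 -c "
from h import *;rel([.5287+.026*.968,-.1964-.026*.25,.047],-14.5);wsnap('w10')
p=cv2.imread('pics/w10.png');cv2.imwrite('pics/w10z.png',cv2.resize(p[80:340,140:500],None,fx=2.2,fy=2.2,interpolation=cv2.INTER_CUBIC))
"
```

```text
t 18.5 grasp pt [ 0.5536 -0.2033  0.0464] F [-1.1  0.6  1.2] M [-0.16  0.06 -0.06] theta -14.39 yaw cmd 0.11 shift [-0.6  0.4  0.1] open 0.013888591001486431 tool [-0.0133 -0.0039 -0.9999]
```

View pics/w10z.png

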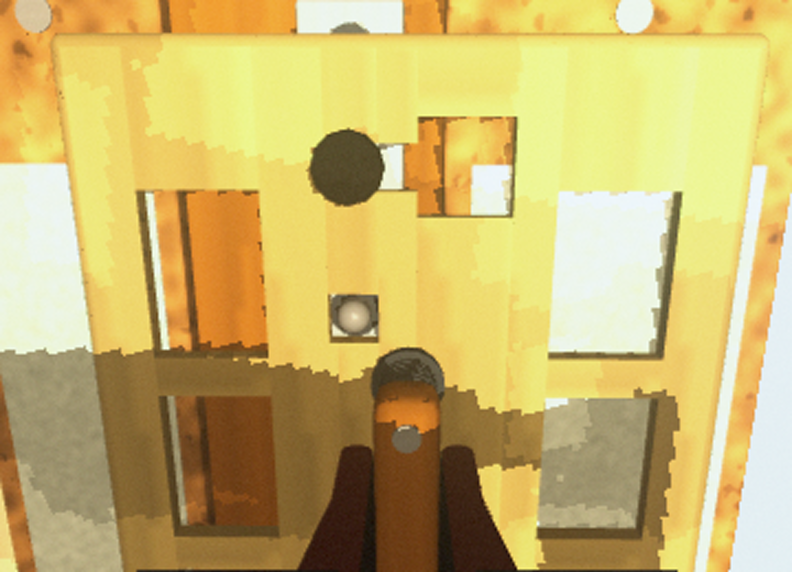

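Run:
```python
from h import *
for n,q in(('w9',(362,315)),('w10',(354,315))):
    K,T=load(n);d=np.load(n+'.npz')['d']
    def w(q):
        u=np.array(q)/2.2+[140,80];x,y=np.round(u).astype(int)
        D=np.median(d[y-1:y+2,x-1:x+2]);return (T[:3,:3]@(np.linalg.inv(K)@[x,y,1]*D)+T[:3,3])[2]
    print(n,"catch z",w(q),"plate around",w((q[0]-60,q[1])),w((q[0]+50,q[1]-10)),"head",w((348,168)))
```

```text
w9 catch z 0.022172742147677504 plate around 0.019429672335274373 0.019582468917595297 head 0.02890183885930428
w10 catch z 0.022316420373649254 plate around 0.01949618050798335 0.019846700450342758 head 0.028940125279700052
```

Call:
carry_out --plan '[[[8, 0, 0, 1, 0], [8, 0, 0, 1.5, 0]]]'

```text
t: 18.75
tcp_pos: [0.5549, -0.2031, 0.1069]
ee_rot: [[-0.018, 0.248, 0.969], [-0.002, 0.969, -0.248], [-1.0, -0.007, -0.017]]
wrist_force: [-7.4, 0.1, 3.2]
opening: 0.0141
```

```bash
python3 -c "
from h import *;rel([.5287+.026*.968,-.1964-.026*.25,.047],-14.5)"
```

```text
t 18.75 grasp pt [ 0.5538 -0.2032  0.0459] F [-7.4  0.1  3.2] M [-0.09  1.04 -0.04] theta -14.38 yaw cmd 0.12 shift [-1.1  0.3  0. ] open 0.014062883175589808 tool [-0.0183 -0.0024 -0.9998]
```

Call:
carry_out --plan '[[[8, 0, 0, -0.3, 0], [16, 0, 0, 0, 0], [22, 0, 0, 0, 0], [40, 0, 0, 0, 0], [40, 0, 0, 0, 0], [40, 0, 0, 0, 0]]]'

```text
t: 19.35
tcp_pos: [0.557, -0.2037, 0.1075]
ee_rot: [[-0.013, 0.248, 0.969], [-0.004, 0.969, -0.248], [-1.0, -0.007, -0.012]]
wrist_force: [0.3, -0.3, -0.8]
opening: 0.0394
```

Call:
carry_out --plan '[[[40, -5, 0, 0, 0], [40, -15, 0, 0, 0], [40, -25, 0, 0, 0], [40, -30, 0, 0, 0], [40, -30, 0, 0, 0], [40, -20, 0, 0, 0], [40, -10, 0, 0, 0], [40, 0, 0, 0, 0], [40, 0, 0, 0, 0]]]'

```text
t: 20.25
tcp_pos: [0.5589, -0.2031, 0.254]
ee_rot: [[-0.01, 0.248, 0.969], [-0.005, 0.969, -0.248], [-1.0, -0.007, -0.008]]
wrist_force: [-0.5, -0.3, 0.2]
opening: 0.0397
```

```bash
python3 -c "
from h import *;rel([.5287+.026*.968,-.1964-.026*.25,.047],-14.5);wsnap('w11')
from workcell import ctrl
p,d=ctrl.snapshot('scene');cv2.imwrite('pics/scene1.png',p[...,::-1])
"
```

```text
t 20.25 grasp pt [ 0.5583 -0.2034  0.193 ] F [-0.5 -0.3  0.2] M [-0.06  0.02 -0.01] theta -14.38 yaw cmd 0.12 shift [146.    0.5  -3.3] open 0.03972461042857151 tool [-0.0097 -0.0052 -0.9999]
```

View pics/w11.png

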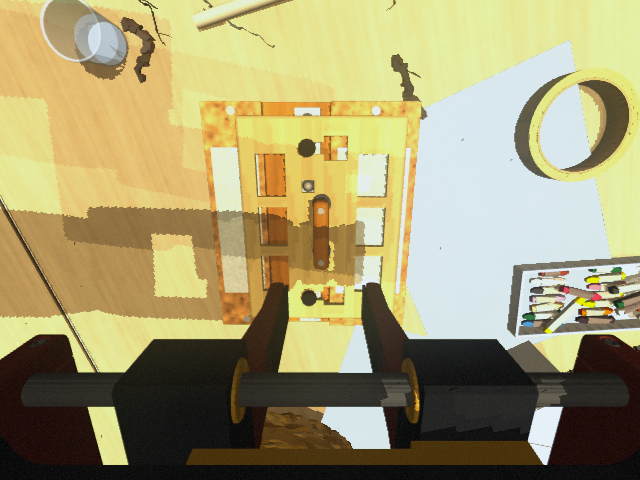

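View pics/scene1.png

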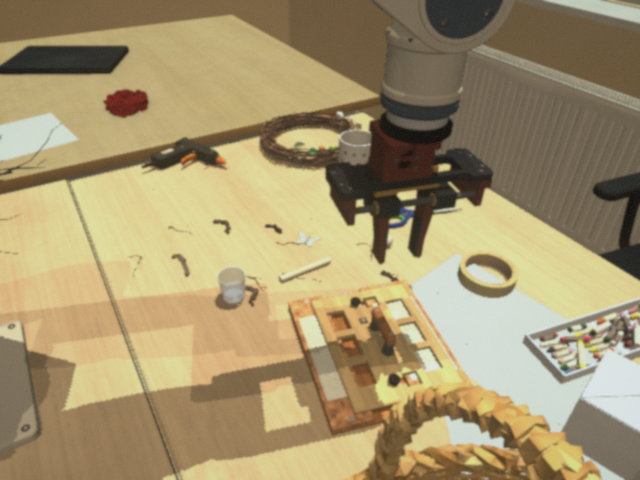

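Run:
```python
from h import *
K,T=load("w11");d=np.load("w11.npz")["d"]
for n,q in(("catch",(308,185)),("plate",(290,185)),("TL",(245,130)),("TR",(395,130)),("L",(247,270)),("R",(393,260)),("head",(306,147)),("head2",(309,297))):
    x,y=q;D=np.median(d[y-1:y+2,x-1:x+2]);print(n,(T[:3,:3]@(np.linalg.inv(K)@[x,y,1]*D)+T[:3,3]).round(4))
from workcell import ctrl
print(ctrl.sign_off())
```

```text
catch [ 0.5512 -0.1599  0.022 ]
plate [ 0.5344 -0.1559  0.0197]
TL [ 0.5088 -0.0985  0.0192]
TR [ 0.6398 -0.1321  0.0193]
L [ 0.4664 -0.2292  0.0182]
R [ 0.6148 -0.255   0.0191]
head [ 0.559  -0.1262  0.03  ]
head2 [ 0.5227 -0.2693  0.0296]
the job is handed in; nothing more can be done
None
```

The stencil frame is on the board and fully home under both pin heads. I let go, moved the gripper clear and handed the job in at about 20 s. I have no verdict back.

- **Putting it on:** I found the frame and the pins with the top and wrist cameras. I gripped the bar, turned the frame about 35° to match the board, and lowered it with both entries over the pins. While lowering I corrected the position by looking at one pin through its entry. The second pin was hidden behind the gripper until after release. Once it was down, the plate's top face measured about 20 mm above the table, which is flat on the board.
- **Sliding home:** I slid it about 26 mm to the hard stop. The highest wrist force I read was about 8 N, at the stop.
- **Last checks:**
  - The catch top measured about 2 to 3 mm above the plate's top face (3 mm expected), so the catch is up through its hole.
  - The plate measured level to about 1 mm across its face.
  - Both pin heads sit over their slots.
  - The robot touches nothing.
  - The glue stick and cup look undisturbed in the final picture. The gripper hid the egg, so I did not see it at the end, but the arm never came near it.
- **Disagreements:** The top and wrist cameras differed by about 1.5 mm on the pin positions, and I used the wrist camera. The tool drifted up to about 0.02 rad from vertical during moves. I slowed the moves down and it had no visible effect on the fit.

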